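Read the height of an external drive with a pull-up gauge

ROBOT

A 6-joint arm with a two-finger parallel gripper is mounted at the origin on a cart in front of the work surface, level with it; the furniture and walls round the work are solid. World frame = base frame: x ahead of the robot, y to its left, z up, the work surface at z = 0. Lengths are in m, angles in degrees, forces in N, time in s.
With the tool pointing down it reaches from about 0.325 to 1 m from the base axis. Payload 5.1 kg.
Tool frame: the origin (TCP) lies between the finger pads; the fingertips stand 19 mm ahead of it and the grasp point (between the pads) is the TCP (bot.nose_length is the z of the fingertips in the tool frame, in m); z points along the fingers, y is the line along which they close (so a half turn about z gives the same grasp; the last joint's range is limited). The gripper opens to 85 mm and grips with 20 to 120 N. Pads are 22 mm wide; open, the fingers measure 114 mm over their backs; the gripper's body (76 mm by 85 mm) begins 54 mm behind the grasp point. The pads swing forward as they close: fully open they stand 13 mm farther back than shut.
Start: joints at [68.892, 7.093, 94.555, -0, 78.352, -4.733], TCP at [0.183, 0.624, 0.25] pointing down, gripper open.
Joint ranges: [-149.61, 149.61], [-58.7, 133.49], [1.44, 155.28], [-77.14, 257.14], [18.33, 153.61], [-166.67, 166.67]. Speed limits (degrees/s): [147.25, 147.25, 180, 180, 180, 180].

INTERFACE

Orientations are given as a 3x3 rotation matrix whose columns are the frame's x, y, z axes.
In Python, from workcell import bot gives the robot as it stands.
- The arm moves only by the tool play_rows, never from a script. Its arguments are lists of equal length, an entry for each row: "rotation": the turn, a rotation vector about the tool's x, y, z in rad, a list of three; "xyz": the shift along the tool's x, y, z in mm, a list of three; "fingers": the gripper command: -1 is fully open, 1 is shut, values between are in proportion. A call has 1 to 20 rows; each row is the pose to reach, as a shift and turn from the pose commanded when the call began, along the tool's axes at that moment; what a row does not reach only later rows make up. A row lasts 1/8 s, in which the tool goes at most 62.5 mm and 10.7 degrees, less where a joint would pass 70% of its speed; a pose out of reach is approached as far as the arm can. A call with a gripper value outside its range is refused whole. The fingers move at their own pace and stop on an object; "grip_force" is the grip in N (left out, the last holds). Time passes only in rows, so rows that repeat a pose let the fingers close. It gives the time, the measured TCP pose, the force, the opening and the grip force at its end, in the units of the state.
- bot.read_state(): the state, without advancing time (a new reading comes with each control period).
- bot.get_image(name): name is "scene" or "top" or "wrist"; returns a dict with "img" (420x560x3 uint8, red, green, blue), "vfov" (degrees; the focal length in pixels is half the picture's height over the tangent of half this angle, whatever the lens; pixels are square), "cx", "cy" (the principal point, pixels), "eye" and "rotation" of the camera in the world; the wrist camera has in their place "T_tool_cam" (4x4, takes a point from camera to tool coordinates, whose origin is the TCP and whose axes are the flange's). Camera axes: x right, y down, z forward; pixel columns grow to the right and rows downward; lengths in m; the calibration is good to about 2 mm. A picture is of the moment at which its call begins: read the wrist's pose just before it. There is no depth.
- bot.hand_in(): hands the job in; it is judged then, once.
The state is a dict: "t": time; "joints": joint angles; "qvel": joint speeds; "tau": joint torques, N m; "ee_pos": TCP position; "orientation": TCP orientation; "wrist_force": force on the tool from outside, world axes, zero at the start; "ft_torque": the same for the moment, N m; "opening": finger opening in m; "finger_force": force on a finger pad.
Only numpy, scipy, OpenCV 4.12 (cv2) and the standard library are available. Lean on these libraries where they do the work, as an engineer would, in place of code of your own. Each camera call takes 0.05 s, during which the arm holds its last target. There are 200 camera calls.

TASK

I want to know how tall the external drive is on end: take it out of its cradle, stand it upright on one of its two short thin edges on the flat foot plate of the height gauge, beside the column, and let go of it. Then take the gauge's rod by its black knob and draw it straight up, only partway out of its snug bore, until the disc under the knob is level with the top of the standing drive, and finish still holding it there so I can read it. Keep the gauge flat on the desk and leave the other things alone.

Things in the scene. Friction and masses are not known exactly. Their poses are not given: they have to be found in the camera images.
- ext_drive: white external disk, plain loose box 113 x 79 x 16 mm, 0.13 to 0.25 kg. Origin: centre of a large face; x along its length, y its width, z its thickness (body from z = 0 to 16 mm). It starts in the cradle, +x end up, top leaning about 30 degrees from upright roughly towards the robot, face z = 0 on the back rest. Stood on end its origin is 56.5 mm above the plate. Either end may be down.
- cradle: aluminium sheet easel, fixed; foot 96 x 80 mm. Origin under it on the desk, z up; +x (the way the drive leans) points roughly to the robot. The back rest, 66 mm wide, reaches only 55 mm up the drive's lower face; the upper half of the drive is free all round. Its bottom end sits on a ledge behind a 5 mm lip: lift it along its own length by 15 mm or more before moving it aside.
- gauge: height gauge, loose, 0.95 kg: dark steel foot plate 80 mm (x) by 158 mm (y), 5 mm thick, with an aluminium column 36 x 36 mm at its -y end, top 80 mm above the desk. Origin on its underside, z up; the column's axis is at x = 0, y = -52 mm. A rod pulled askew jams and lifts or tips the gauge.
- gauge_plate (a point): middle of the free part of the gauge's foot plate, on its upper face (5 mm above the desk), where the drive is to stand, its 79 mm width best along the gauge's y; 85 mm from the column's axis, in the gauge's +y direction
- gauge_bore (a point): centre of the mouth of the vertical bore, on top of the column, 80 mm above the desk; bore 13.5 mm wide, 75 mm deep, axis along the gauge's z
- gauge_rod: loose steel rod, 12 mm diameter, 68 mm down in the bore, 0.09 kg; flat disc (30 mm diameter, 4 mm thick) that starts on the column's top; above it a round black knob, 18 mm diameter, 40 mm tall. Origin: on the axis at the disc's underside; z up; knob from z = 4 to 44 mm, tip at z = -68 mm. Drops back when let go.
- rod_disc (a point): centre of the rod's disc, half way through its thickness (2 mm above the rod's origin, 2 mm below the foot of the knob)
- mug_black: black mug, bystander, 84 x 120 x 92 mm, origin under it
- tape_measure: tape measure, bystander, 34 x 79 x 60 mm, origin under it
- phone: phone lying face up, bystander, 140 x 70 x 9 mm, origin under it
- pen_a: black pen, bystander, 145 mm long, 9 mm high, origin under it
- eraser: eraser, bystander, 21 x 48 x 12 mm, origin under it
- usb_stick: USB stick, bystander, 18 x 56 x 8 mm, origin under it
Not all that is in view belongs to the job. Leave any purple look-alike of the ext_drive alone.

How it is judged:
By the outcome, as a careful person would: the job done as asked, in the order asked, and still so for the second after the job is handed in, while the arm keeps its last pose, push and grip.
It also fails if it takes over 48 s, if anything falls off the work surface, if the arm or the gripper's body presses on something with over 40 N, if the wrist force passes 120 N, or if a joint passes its speed limit or range.

## Working session

There is one attempt and no reset: what is moved stays moved. The work goes in short steps, Python scripts to look and compute and a tool call to move; the robot and the scene stay as the last step left them, time stands still between calls to the robot, and variables do not carry over. Pictures are saved under pics/ and viewed, at most 13 in all, crops included, and the job is handed in when it is done.

Besides the shell and the picture viewer there is one more tool, called after "Call:" as name(argument=value, ...) on one line, values as JSON. play_rows: Moves the arm, as the interface text tells. Its arguments: {"type":"object","properties":{"rotation":{"type":"array","items":{"type":"array","items":{"type":"number"}}},"xyz":{"type":"array","items":{"type":"array","items":{"type":"number"}}},"fingers":{"type":"array","items":{"type":"number"}},"grip_force":{"type":"number"}},"required":["rotation","xyz","fingers"]}

```bash
mkdir -p pics
cat > h.py <<'E'
import numpy as np, cv2, pickle
from workcell import bot
def grab(n,tag):
    s=bot.read_state(); d=bot.get_image(n); d['state']=s
    pickle.dump(d,open(f'pics/{tag}.pkl','wb')); cv2.imwrite(f'pics/{tag}.png',d['img'][:,:,::-1]); return d
def load(tag): return pickle.load(open(f'pics/{tag}.pkl','rb'))
def cam(d):
    f=d['img'].shape[0]/2/np.tan(np.radians(d['vfov']/2))
    if 'eye' in d: return f,np.array(d['eye']),np.array(d['rotation'])
    T=np.array(d['T_tool_cam']); s=d['state']; R=np.array(s['orientation']); p=np.array(s['ee_pos'])
    return f,p+R@T[:3,3],R@T[:3,:3]
def ray(d,u,v):
    f,e,R=cam(d); r=R@np.array([(u-d['cx'])/f,(v-d['cy'])/f,1]); return e,r/np.linalg.norm(r)
def onz(d,u,v,z): e,r=ray(d,u,v); return e+r*(z-e[2])/r[2]
def proj(d,P):
    f,e,R=cam(d); q=R.T@(np.array(P)-e); return np.array([d['cx']+f*q[0]/q[2],d['cy']+f*q[1]/q[2]])
def tri(*obs):
    A=np.zeros((3,3));b=np.zeros(3)
    for d,u,v in obs:
        e,r=ray(d,u,v);M=np.eye(3)-np.outer(r,r);A+=M;b+=M@e
    return np.linalg.solve(A,b)
E
python3 - <<'E'
from h import *
a=grab('scene','s0');b=grab('top','t0')
for d in(a,b):print(d['vfov'],d['eye'],d['cx'],d['cy'],np.round(d['rotation'],3).tolist())
print(bot.read_state())
E
```

```text
56.22232604847532 [ 0.20584121 -0.54764896  0.76962595] 285.2069507556126 207.80560532401955 [[0.874, -0.355, 0.333], [-0.487, -0.629, 0.606], [-0.006, -0.692, -0.722]]
50.11600134101957 [0.42539781 0.04484142 1.12594206] 281.54012193229886 205.71871327468912 [[-0.029, -0.996, 0.089], [-0.999, 0.031, 0.015], [-0.018, -0.089, -0.996]]
{'t': 0.1, 'joints': array([ 6.88918674e+01,  7.13101606e+00,  9.46270446e+01, -5.58993940e-04,
        7.83530940e+01, -4.73261703e+00]), 'qvel': array([ 0.00946454, -0.17503181, -0.17991171,  0.00977619, -0.10304318,
       -0.01449156]), 'tau': array([ 3.34082524e-04, -4.24928498e+01, -3.66654539e+01, -9.80239037e-07,
        3.90883244e-03,  8.86475448e-06]), 'ee_pos': array([0.18309512, 0.62313029, 0.2491536 ]), 'orientation': array([[-9.59435047e-01,  2.81928918e-01, -6.89741406e-04],
       [ 2.81929722e-01,  9.59433345e-01, -1.81328475e-03],
       [ 1.50543497e-04, -1.93418754e-03, -9.99998118e-01]]), 'wrist_force': array([-0.10344167, -0.27908481, -0.39420365]), 'ft_torque': array([ 0.00780786, -0.00484758, -0.01009727]), 'finger_force': 0.0, 'opening': 0.08547181530209812}
```

View pics/s0.png

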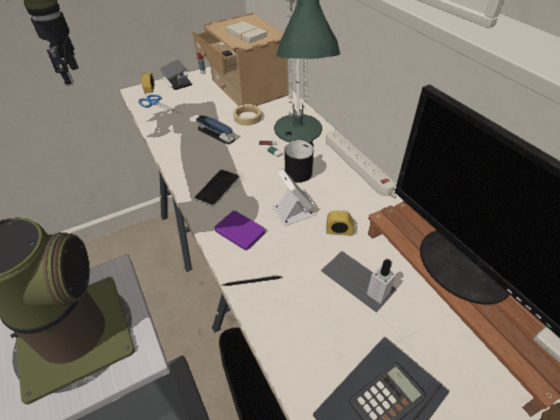

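View pics/t0.png

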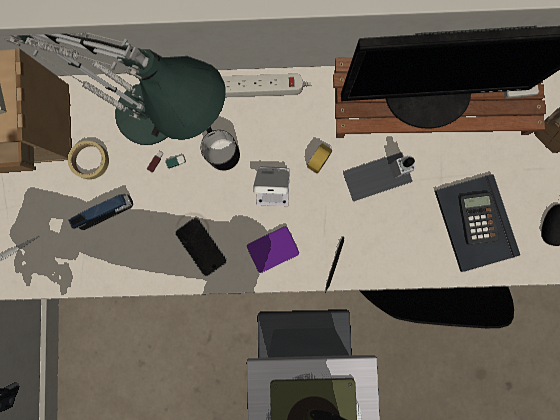

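Candidates: white box in the easel (scene 292,190; top 270,182) is the ext_drive. The purple box lying flat (scene 240,230; top 273,249) is the look-alike. Gauge: top (380,175), with the column at the right end, scene (383,283).

Run:
```python
from h import *
a=load('s0')['img'];b=load('t0')['img']
c1=cv2.resize(a[160:240,260:360],(400,320),interpolation=cv2.INTER_CUBIC)
c2=cv2.resize(b[145:215,235:335],(400,280),interpolation=cv2.INTER_CUBIC)
c3=cv2.resize(a[240:320,310:410],(400,320),interpolation=cv2.INTER_CUBIC)
c4=cv2.resize(b[130:210,330:430],(400,320),interpolation=cv2.INTER_CUBIC)[:280]
im=np.vstack([np.hstack([c1,c3]),np.hstack([c2,c4])])
cv2.imwrite('pics/c0.png',im[:,:,::-1])
d=load('t0')
for n,u,v,z in[('cradle',270,190,0.03),('plateL',344,182,.005),('plateL2',351,200,.005),('plR',412,180,.005),('knob',408,160,.124)]:print(n,onz(d,u,v,z))
```

```text
cradle [0.56333683 0.08866146 0.03      ]
plateL [ 0.58083385 -0.096764    0.005     ]
plateL2 [ 0.53488702 -0.11233286  0.005     ]
plR [ 0.58045763 -0.26688325  0.005     ]
knob [ 0.60961679 -0.22734265  0.124     ]
```

View pics/c0.png

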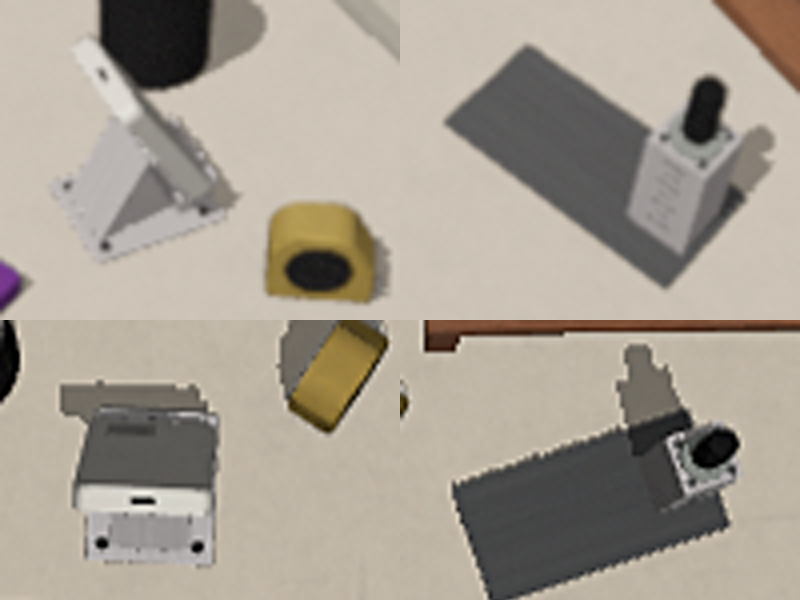

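The white drive leans in the easel towards the robot, with its upper end at top pixels (254–288, 187–193). The gauge's column is at its −y end, with the black knob on top. Next I go in closer with the wrist camera.

```bash
cat >> h.py <<'E'
from scipy.spatial.transform import Rotation as Ro
def move(R,p,cmd=None):
    s=bot.read_state(); R0,p0=(np.array(s['orientation']),np.array(s['ee_pos'])) if cmd is None else cmd
    print('rot',np.round(Ro.from_matrix(R0.T@R).as_rotvec(),4),'xyz mm',np.round(1000*R0.T@(np.array(p)-p0),1),'t',s['t'])
def down(yaw,tilt=0,toward=0): # y tool axis at yaw (deg), z down
    y=np.array([np.cos(np.radians(yaw)),np.sin(np.radians(yaw)),0]);z=np.array([0,0,-1.]);return np.c_[np.cross(y,z),y,z]
E
python3 - <<'E'
from h import *
d=grab('wrist','w0');print(d['vfov'],d['cx'],d['cy'],np.round(d['T_tool_cam'],3).tolist())
# candidates: tool y along +x or -x
for yw in(0,180):move(down(yw),[.5,.06,.33])
s=load('s0');t=load('t0')
print('knob top',tri((s,387,261),(t,408.5,160.5)))
E
```

```text
65.378487806514 284.85787032431557 209.67484671806855 [[0.001, -0.964, -0.267, 0.066], [1.0, 0.001, 0.0, -0.001], [0.0, -0.267, 0.964, -0.124], [0.0, 0.0, 0.0, 1.0]]
rot [-1.400e-03  9.000e-04  1.285e+00] xyz mm [-462.8 -451.2  -80. ] t 0.15
rot [-1.0000e-03 -1.5000e-03 -1.8566e+00] xyz mm [-462.8 -451.2  -80. ] t 0.15
knob top [ 0.61163023 -0.2314253   0.11766305]
```

Call:
play_rows(rotation=[[0,0,1.285],[0,0,1.285],[0,0,1.285],[0,0,1.285],[0,0,1.285],[0,0,1.285],[0,0,1.285],[0,0,1.285],[0,0,1.285],[0,0,1.285],[0,0,1.285],[0,0,1.285],[0,0,1.285],[0,0,1.285],[0,0,1.285],[0,0,1.285]], xyz=[[-536,-523,-81],[-536,-523,-81],[-536,-523,-81],[-536,-523,-81],[-536,-523,-81],[-536,-523,-81],[-536,-523,-81],[-536,-523,-81],[-536,-523,-81],[-536,-523,-81],[-536,-523,-81],[-536,-523,-81],[-536,-523,-81],[-536,-523,-81],[-536,-523,-81],[-536,-523,-81]], fingers=[0,0,0,0,0,0,0,0,0,0,0,0,0,0,0,0])

```text
t: 2.15
ee_pos: [0.5496, -0.0281, 0.3313]
orientation: [[-0.002, 1.0, 0.0], [1.0, 0.002, 0.0], [0.0, 0.0, -1.0]]
wrist_force: [-0.2, 0.5, -0.2]
opening: 0.0427
finger_force: 0.0
```

Run:
```python
from h import *
d=grab('wrist','w1');s=d['state'];print(s['t'],s['ee_pos'],s['opening'],s['joints'],np.round(s['orientation'],3).tolist())
im=cv2.resize(d['img'],(800,600),interpolation=cv2.INTER_CUBIC);cv2.imwrite('pics/w1b.png',im[:,:,::-1])
```

```text
2.15 [ 0.54964587 -0.02808444  0.33133969] 0.04268485861084258 [-8.51613169e+00 -7.76414488e+00  1.01627535e+02  4.72239924e-03
  8.61339643e+01 -8.62178458e+00] [[-0.002, 1.0, 0.0], [1.0, 0.002, 0.0], [0.0, 0.0, -1.0]]
```

View pics/w1b.png

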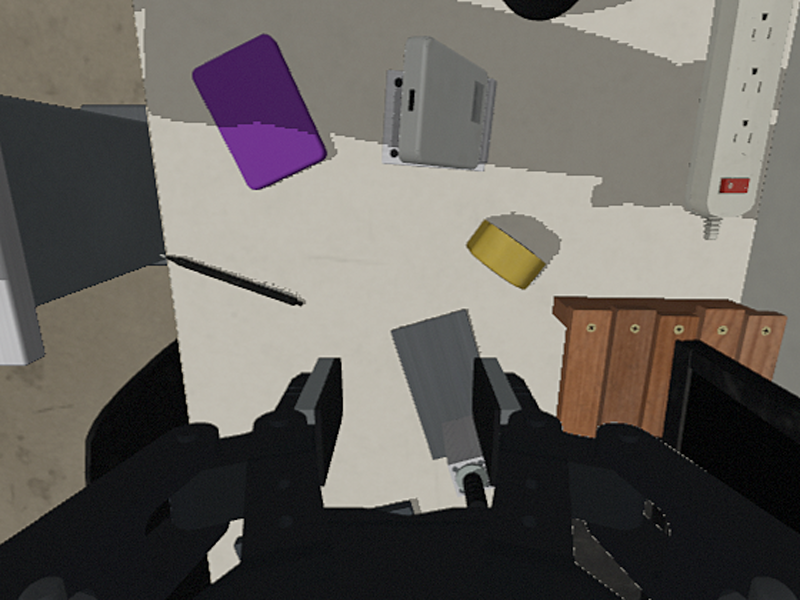

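The close view shows: drive end strip at about x 400–430, y 38–165, with the port at (411,100). Cradle foot front edge is at x≈385, y 70–165, and its screws at (398,82) and (394,153). The gauge plate's far corners are (392,329) and (466,310).

Run:
```python
from h import *
w=load('w1');t=load('t0');s=load('s0');k=.7
print('port w/t',tri((w,411*k,100*k),(t,270.75,190)),'w/t/s',tri((w,411*k,100*k),(t,270.75,190),(s,260+102/4,160+75/4)))
for n,u,v in[('scr1',398,82),('scr2',394,153),('foot1',386,70),('foot2',383,165),('footbR?',487,170)]:print(n,onz(w,u*k,v*k,.002))
c=[('A',(408,40),(80,510)),('B',(401,160),(212,515)),]
for n,a,b in c: print(n,tri((w,a[0]*k,a[1]*k),(t,235+b[0]/4,145+(b[1]-320)/4)))
# plate corners wrist & top
for n,u,v in[('p1',392,329),('p2',466,310)]:print(n,onz(w,u*k,v*k,.005))
for n,u,v in[('p1',454,485),('p2',490,600),('p3',730,525),('p4',688,408)]:
  vv=130+(v-320)/4 
  vv=130+(v-320)/4; print(n,onz(t,330+(u-400)/4,vv,.005))
for n,u,v in[('p1',444,122),('p2',527,45),('p3',665,288)]:print(n,onz(s,310+(u-400)/4,240+v/4,.005))
print('knobtop', tri((s,310+310/4,240+85/4),(t,330+322/4,130+120/4)))
```

```text
port w/t [0.55308724 0.08400995 0.11363321] w/t/s [0.55299058 0.08317504 0.12135183]
scr1 [0.54267451 0.11432101 0.002     ]
scr2 [0.53882949 0.05390411 0.002     ]
foot1 [0.53207173 0.12405989 0.002     ]
foot2 [0.52853329 0.043203   0.002     ]
footbR? [0.6256375  0.03897845 0.002     ]
A [0.54992081 0.12074837 0.11049367]
B [0.54619051 0.04534124 0.08667592]
p1 [ 0.53608023 -0.11703508  0.005     ]
p2 [ 0.61057958 -0.09668308  0.005     ]
p1 [ 0.60814478 -0.09664745  0.005     ]
p2 [ 0.53477022 -0.1160739   0.005     ]
p3 [ 0.57726179 -0.26795492  0.005     ]
p4 [ 0.65239634 -0.24573579  0.005     ]
p1 [ 0.53288545 -0.12364758  0.005     ]
p2 [ 0.6073637  -0.10095472  0.005     ]
p3 [ 0.5781981  -0.27185303  0.005     ]
knobtop [ 0.61105341 -0.23443608  0.12107846]
```

```bash
cat >> h.py <<'E'
X=np.array([-.4995,.0225,.866]);X/=np.linalg.norm(X)
N=np.array([.865,-.039,.5]);N-=X*(N@X);N/=np.linalg.norm(N)
Rg=np.c_[np.cross(N,-X),N,-X]
E
python3 - <<'E'
from h import *
E=np.array([.553,.0837,.116]);move(Rg,E+.05*X)
E
```

```text
rot [-0.5232 -0.0123  0.0457] xyz mm [113.  -21.6 172.1] t 2.2
```

Call:
play_rows(rotation=[[-0.523,-0.012,0.046],[-0.523,-0.012,0.046],[-0.523,-0.012,0.046],[-0.523,-0.012,0.046],[-0.523,-0.012,0.046],[-0.523,-0.012,0.046],[-0.523,-0.012,0.046]], xyz=[[113,-21.5,172],[113,-21.5,172],[113,-21.5,172],[113,-21.5,172],[113,-21.5,172],[113,-21.5,172],[113,-21.5,172]], fingers=[0,0,0,0,0,0,0])

```text
t: 3.08
ee_pos: [0.5307, 0.0833, 0.1625]
orientation: [[0.048, 0.863, 0.503], [0.999, -0.042, -0.023], [0.001, 0.504, -0.864]]
wrist_force: [0.7, 0.7, 0.5]
opening: 0.0425
finger_force: 0.0
```

Run:
```python
from h import *
d=grab('wrist','w2');s=d['state'];E=np.array([.553,.0837,.116]);print(s['t'],s['ee_pos'],proj(d,E),[proj(d,E+y*.0395*Rg[:,0]+n*.008*N) for y in(1,-1) for n in(1,-1)])
move(Rg,E+.05*X)
```

```text
3.075 [0.53069616 0.08332969 0.16253774] [275.324164   238.50228698] [array([289.55377472, 169.04933605]), array([259.65143262, 169.12829959]), array([289.31074696, 300.41268452]), array([262.61696151, 300.52455365])]
rot [ 0.0033  0.0008 -0.003 ] xyz mm [ 1.4 -3.5  1.1] t 3.125
```

View pics/w2.png

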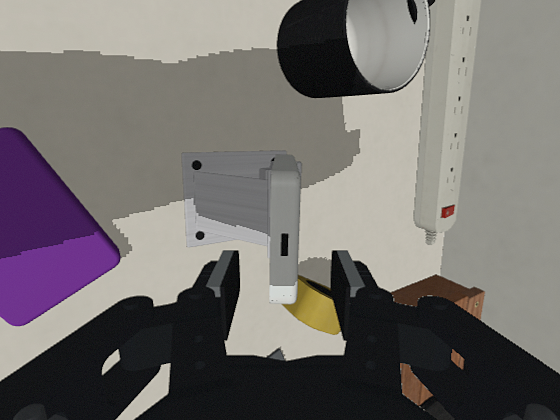

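The drive's end is centred between the fingers: its edges are at x 270–298, against a finger midpoint of about 285. I can advance.

Call:
play_rows(rotation=[[0,0,0],[0,0,0],[0,0,0],[0,0,0],[0,0,0]], xyz=[[1,4,20],[1,4,50],[1,4,80],[1,4,80],[1,4,80]], fingers=[0,0,0,0,0])

```text
t: 3.75
ee_pos: [0.5728, 0.0824, 0.0934]
orientation: [[0.048, 0.864, 0.5], [0.999, -0.041, -0.023], [0.001, 0.501, -0.865]]
wrist_force: [0.2, 0.2, 0.0]
opening: 0.0426
finger_force: 0.0
```

Run:
```python
from h import *
d=grab('wrist','w3');s=d['state'];E=np.array([.553,.0837,.116]);print(s['t'],s['ee_pos'],s['wrist_force'])
move(Rg,E-.03*X+.005*N)
```

```text
3.75 [0.57278255 0.08244132 0.0933594 ] [0.17102882 0.21683585 0.00281131]
rot [ 0.002   0.0006 -0.0023] xyz mm [ 0.2 -1.2  0.8] t 3.8
```

View pics/w3.png

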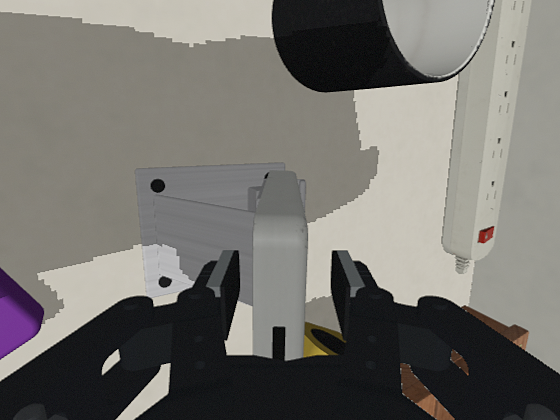

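The drive is at x 253–304, about 2 mm left of the finger midpoint, and roughly 33 mm inside the fingers. I back off slightly, centre it and close.

Call:
play_rows(rotation=[[0,0,0],[0,0,0],[0,0,0],[0,0,0],[0,0,0],[0,0,0],[0,0,0],[0,0,0]], xyz=[[0,-2,-4],[0,-2,-4],[0,-2,-4],[0,-2,-4],[0,-2,-4],[0,-2,-4],[0,-2,-4],[0,-2,-4]], fingers=[0,0,1,1,1,1,1,1], grip_force=40)

```text
t: 4.8
ee_pos: [0.5692, 0.083, 0.0956]
orientation: [[0.047, 0.864, 0.501], [0.999, -0.041, -0.023], [0.001, 0.502, -0.865]]
wrist_force: [1.1, 0.2, 5.5]
opening: 0.0155
finger_force: 43.3
```

Call:
play_rows(rotation=[[0,0,0],[0,0,0],[0,0,0],[0,0,0],[0,0,0],[0,0,0],[0,0,0]], xyz=[[0,0,-10],[0,0,-25],[0,0,-45],[0,0,-75],[0,0,-120],[0,0,-120],[0,0,-120]], fingers=[1,1,1,1,1,1,1])

```text
t: 5.68
ee_pos: [0.507, 0.0855, 0.1956]
orientation: [[0.047, 0.868, 0.495], [0.999, -0.041, -0.024], [-0.001, 0.495, -0.869]]
wrist_force: [0.4, 0.2, -2.9]
opening: 0.0154
finger_force: 41.6
```

Run:
```python
from h import *
d=grab('wrist','w4');s=d['state'];print(s['t'],s['ee_pos'],s['wrist_force'],s['opening'])
w=load('w1')
# gauge yaw from plate corner estimates
p1=np.array([[.5361,-.1170],[.5348,-.1161],[.5329,-.1236]]);p2=np.array([[.6106,-.0967],[.6081,-.0966],[.6074,-.1010]])
print(p2-p1)
a=grab('scene','s1')
cv2.imwrite('pics/c1.png',np.hstack([d['img'][:,:,::-1][:, :400],cv2.resize(a['img'][120:320,250:430],(378,420))[:,:,::-1]]))
```

```text
5.675 [0.50697453 0.0854561  0.195637  ] [ 0.39174483  0.24508988 -2.93711662] 0.015435161047083978
[[0.0745 0.0203]
 [0.0733 0.0195]
 [0.0745 0.0226]]
```

View pics/c1.png

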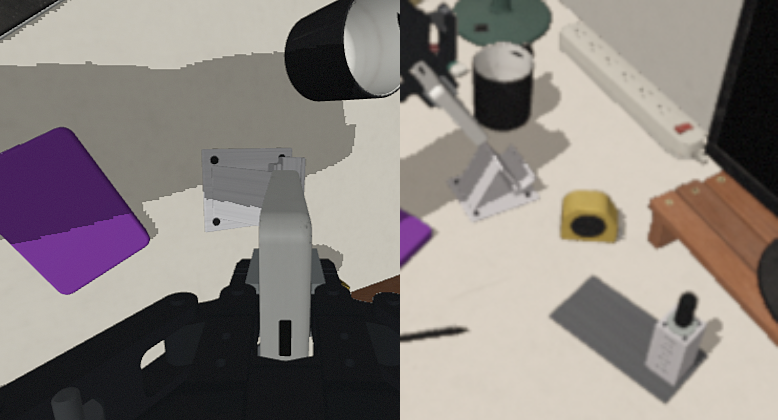

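The drive is held squarely (wrist view x 258–312) and clear of the empty cradle; the gauge is undisturbed. Next I carry it over the plate, tool pointing down, closing direction along the gauge's x.

Run:
```python
from h import *
move(down(15.7),[.586,-.151,.2])
```

```text
rot [ 0.5127  0.0837 -0.3138] xyz mm [-232.4   80.6   40.3] t 5.775
```

Call:
play_rows(rotation=[[0.128,0.021,-0.078],[0.256,0.042,-0.157],[0.384,0.063,-0.235],[0.513,0.084,-0.314],[0.513,0.084,-0.314],[0.513,0.084,-0.314],[0.513,0.084,-0.314],[0.513,0.084,-0.314]], xyz=[[-40,12,5],[-90,30,15],[-140,48,24],[-190,66,33],[-232,81,40],[-232,81,40],[-232,81,40],[-232,81,40]], fingers=[1,1,1,1,1,1,1,1])

```text
t: 6.78
ee_pos: [0.587, -0.1492, 0.2032]
orientation: [[-0.272, 0.962, 0.004], [0.962, 0.272, 0.002], [0.0, 0.004, -1.0]]
wrist_force: [0.5, 1.0, -2.3]
opening: 0.0155
finger_force: 41.3
```

Run:
```python
from h import *
d=grab('wrist','w5');a=grab('scene','s2');b=grab('top','t2')
s=d['state'];print(s['t'],s['ee_pos'],s['wrist_force'],np.round(s['orientation'],3).tolist())
move(down(15.7),[.586,-.151,.1])
A=cv2.resize(a['img'][190:320,300:430],(400,400));B=cv2.resize(b['img'][130:230,330:430],(400,400))
cv2.imwrite('pics/c2.png',np.hstack([A,B])[:,:,::-1])
```

```text
6.775 [ 0.58697167 -0.14923757  0.20315539] [ 0.46311778  1.00101096 -2.31301877] [[-0.272, 0.962, 0.004], [0.962, 0.272, 0.002], [0.0, 0.004, -1.0]]
rot [0.0056 0.0007 0.0018] xyz mm [ -1.2  -2.3 104.2] t 6.925
```

View pics/c2.png

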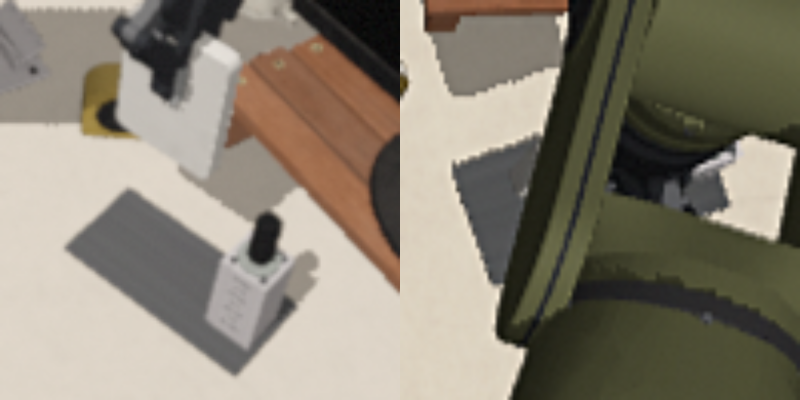

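The drive hangs upright over the plate, with its low corner at scene (367.3, 247.9). I work out the remaining height from that.

Run:
```python
from h import *
d=load('s2');gx=np.array([.9627,.2706,0]);gy=np.array([-.2706,.9627,0]);p=np.array([.587,-.1492,0])
for sx in(-1,1):
  c=p-.0395*gy+sx*.008*gx
  for z in(.11,.115,.12,.125,.13):print(sx,z,proj(d,c+[0,0,z]))
```

```text
-1 0.11 [364.11083056 253.19424539]
-1 0.115 [364.44554541 251.73170632]
-1 0.12 [364.78322791 250.25620005]
-1 0.125 [365.12391772 248.76755336]
-1 0.13 [365.46765517 247.26558993]
1 0.11 [368.75193709 248.88807899]
1 0.115 [369.10379774 247.42045709]
1 0.12 [369.45874861 245.93994576]
1 0.125 [369.81683061 244.44637442]
1 0.13 [370.17808533 242.93956951]
```

Call:
play_rows(rotation=[[0.005,0,0],[0.005,0,0],[0.005,0,0],[0.005,0,0],[0.005,0,0]], xyz=[[-1,-2,40],[-1,-2,80],[-1,-2,98],[-1,-2,98],[-1,-2,98]], fingers=[1,1,1,1,1])

```text
t: 7.55
ee_pos: [0.5878, -0.152, 0.1083]
orientation: [[-0.271, 0.963, 0.004], [0.963, 0.271, -0.002], [-0.003, 0.003, -1.0]]
wrist_force: [1.0, 0.2, -1.3]
opening: 0.0158
finger_force: 41.2
```

Call:
play_rows(rotation=[[0,0,0],[0,0,0],[0,0,0],[0,0,0]], xyz=[[0,0,5],[0,0,10],[0,0,12],[0,0,12]], fingers=[1,1,1,1])

```text
t: 8.05
ee_pos: [0.5863, -0.1517, 0.0938]
orientation: [[-0.271, 0.963, 0.0], [0.963, 0.271, -0.0], [-0.0, 0.0, -1.0]]
wrist_force: [0.8, -0.3, -2.1]
opening: 0.0157
finger_force: 41.3
```

Call:
play_rows(rotation=[[0,0,0],[0,0,0],[0,0,0]], xyz=[[0,0,1.5],[0,0,3],[0,0,3]], fingers=[1,1,1])

```text
t: 8.43
ee_pos: [0.5863, -0.1517, 0.091]
orientation: [[-0.271, 0.963, 0.0], [0.963, 0.271, -0.0], [-0.0, 0.0, -1.0]]
wrist_force: [0.7, -0.2, -2.0]
opening: 0.0156
finger_force: 41.3
```

Call:
play_rows(rotation=[[0,0,0],[0,0,0],[0,0,0]], xyz=[[0,0,1],[0,0,2],[0,0,2]], fingers=[1,1,1])

```text
t: 8.8
ee_pos: [0.5864, -0.1517, 0.089]
orientation: [[-0.271, 0.963, 0.0], [0.963, 0.271, -0.0], [-0.001, 0.0, -1.0]]
wrist_force: [-0.5, -0.7, -1.9]
opening: 0.0154
finger_force: 41.3
```

Call:
play_rows(rotation=[[0,0,0],[0,0,0],[0,0,0]], xyz=[[0,0,1],[0,0,1.5],[0,0,1.5]], fingers=[1,1,1])

```text
t: 9.18
ee_pos: [0.5864, -0.1517, 0.0876]
orientation: [[-0.271, 0.963, 0.001], [0.963, 0.271, -0.0], [-0.001, 0.0, -1.0]]
wrist_force: [-0.9, 0.8, -2.5]
opening: 0.0156
finger_force: 41.3
```

Call:
play_rows(rotation=[[0,0,0],[0,0,0],[0,0,0]], xyz=[[0,0,1],[0,0,1.5],[0,0,1.5]], fingers=[1,1,1])

```text
t: 9.55
ee_pos: [0.5864, -0.1517, 0.0861]
orientation: [[-0.271, 0.963, 0.001], [0.963, 0.271, -0.0], [-0.001, 0.0, -1.0]]
wrist_force: [0.3, 0.1, -2.6]
opening: 0.0155
finger_force: 41.3
```

Call:
play_rows(rotation=[[0,0,0],[0,0,0],[0,0,0]], xyz=[[0,0,1],[0,0,1.5],[0,0,1.5]], fingers=[1,1,1])

```text
t: 9.93
ee_pos: [0.5864, -0.1517, 0.0846]
orientation: [[-0.271, 0.963, 0.001], [0.963, 0.271, -0.0], [-0.001, 0.0, -1.0]]
wrist_force: [-0.1, -0.3, -2.0]
opening: 0.0152
finger_force: 41.3
```

Run:
```python
from h import *
a=grab('scene','s3');s=a['state'];print(s['wrist_force'],s['ft_torque'])
cv2.imwrite('pics/c3.png',cv2.resize(a['img'][220:310,310:420],(770,600),interpolation=cv2.INTER_CUBIC)[:,:,::-1])
```

```text
[-0.13214028 -0.3491742  -1.97949558] [-0.02145738 -0.01162779  0.03350169]
```

View pics/c3.png

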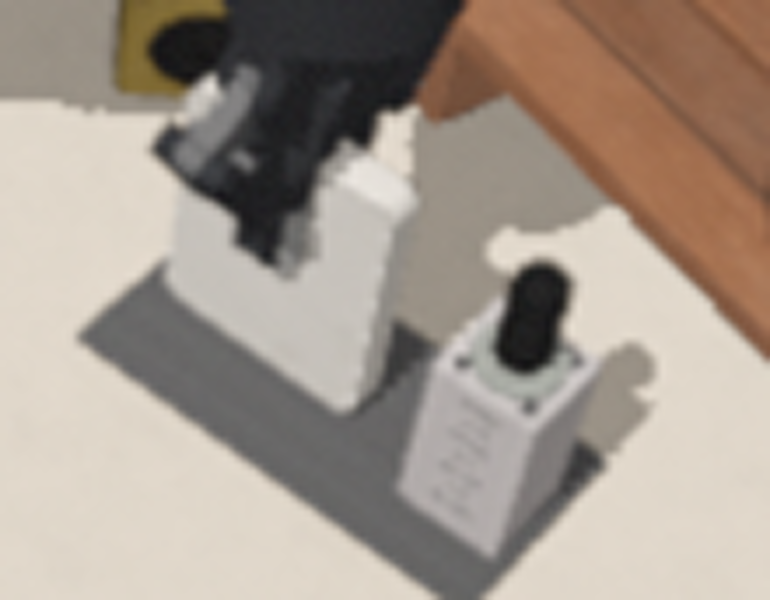

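The drive's base is just above the plate near its middle: low corner at scene (359, 282), column clear. I keep lowering it.

Call:
play_rows(rotation=[[0,0,0],[0,0,0],[0,0,0]], xyz=[[0,0,1],[0,0,1.5],[0,0,1.5]], fingers=[1,1,1])

```text
t: 10.35
ee_pos: [0.5866, -0.1518, 0.0835]
orientation: [[-0.271, 0.963, 0.001], [0.963, 0.271, -0.001], [-0.001, 0.001, -1.0]]
wrist_force: [-1.3, -0.6, 0.8]
opening: 0.0155
finger_force: 41.7
```

Run:
```python
from h import *
d=load('s3');gx=np.array([.9627,.2706,0]);gy=np.array([-.2706,.9627,0]);p=np.array([.5864,-.1517,0])
c=p-.0395*gy-.008*gx
for z in(.005,.01,.015):print(z,proj(d,c+[0,0,z]),proj(d,c+.079*gy+[0,0,z]))
print(bot.read_state()['wrist_force'],bot.read_state()['ee_pos'])
```

```text
0.005 [358.14692595 282.11333909] [331.67705543 262.0892452 ]
0.01 [358.42970308 280.8893156 ] [331.84535276 260.83885007]
0.015 [358.71477827 279.65534474] [332.0149603  259.57872054]
[-1.34347984 -0.59315004  0.77215081] [ 0.5865962  -0.15184954  0.08351981]
```

Contact: the load has come off the wrist. One more millimetre, then release.

Call:
play_rows(rotation=[[0,0,0],[0,0,0],[0,0,0],[0,0,0],[0,0,0],[0,0,0],[0,0,0]], xyz=[[0,0,1],[0,0,1],[0,0,1],[0,0,1],[0,0,1],[0,0,1],[0,0,1]], fingers=[1,1,0.55,0.4,0.2,0,0], grip_force=20)

```text
t: 11.22
ee_pos: [0.5864, -0.1518, 0.0821]
orientation: [[-0.271, 0.963, 0.001], [0.963, 0.271, -0.0], [-0.001, 0.0, -1.0]]
wrist_force: [-0.6, 0.6, -0.1]
opening: 0.043
finger_force: 0.0
```

Call:
play_rows(rotation=[[0,0,0],[0,0,0],[0,0,0],[0,0,0],[0,0,0],[0,0,0],[0,0,0],[0,0,0],[0,0,0]], xyz=[[0,0,-15],[0,0,-45],[0,0,-90],[0,0,-120],[-40,0,-120],[-85,0,-120],[-85,0,-120],[-85,0,-120],[-85,0,-120]], fingers=[0,0,0,0,0,0,0,0,0])

```text
t: 12.35
ee_pos: [0.6093, -0.2325, 0.2025]
orientation: [[-0.272, 0.962, 0.001], [0.962, 0.272, -0.0], [-0.0, 0.001, -1.0]]
wrist_force: [0.0, -0.4, 0.1]
opening: 0.0425
finger_force: 0.0
```

Run:
```python
from h import *
d=grab('wrist','w6');a=grab('scene','s4');s=d['state'];print(s['t'],s['ee_pos'],np.round(s['orientation'],3).tolist())
print(proj(d,[.609,-.233,.124]),proj(a,[.609,-.233,.124]))
A=cv2.resize(a['img'][220:310,310:420],(400,420),interpolation=cv2.INTER_CUBIC)
cv2.imwrite('pics/c4.png',np.hstack([d['img'][:,130:430],A])[:,:,::-1])
```

```text
12.35 [ 0.60927123 -0.23252736  0.20248044] [[-0.272, 0.962, 0.001], [0.962, 0.272, -0.0], [-0.0, 0.001, -1.0]]
[282.72972897 225.45483806] [385.88150416 260.38533018]
```

View pics/c4.png

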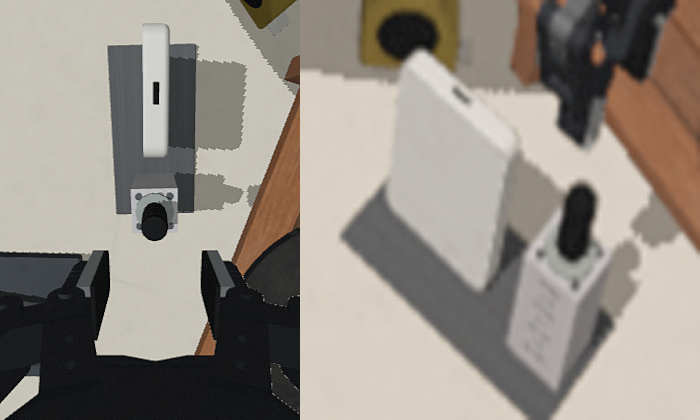

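The drive stands free on the plate (wrist x 273–299, y 25–157), and the knob top is at about (284, 228). I refine the knob offset with a dark mask.

Run:
```python
from h import *
d=load('w6');g=cv2.cvtColor(d['img'],cv2.COLOR_RGB2GRAY)
m=(g<50).astype(np.uint8);m[:,:250]=0;m[:,325:]=0;m[:190]=0;m[275:]=0
n,l,st,c=cv2.connectedComponentsWithStats(m)
i=1+np.argmax(st[1:,4]);print(st[i],c[i])
ys,xs=np.where(l==i)
for y in range(200,246,4):
  r=xs[ys==y]; print(y,(r.min(),r.max()) if len(r) else None,end=' ')
R=np.array(d['state']['orientation']);p=d['state']['ee_pos']
b=st[i];f=cam(d)[0]
cu=b[0]+(b[2]-1)/2; bot_v=b[1]+b[3]-.5
for z in(.12,.124,.128):
  q=onz(d,cu,bot_v-15.3,z);print(z,1000*R.T@(q-p))
# gauge yaw check from plate edges
for u,v in[(130+108,46),(130+196,44),(130+116,213),(130+197,210)]:print(1000*(R.T@(onz(d,u,v,.005)-p))[:2])
# drive top yaw/height
for u,v in[(273,25),(299,25),(273,157),(299,157)]:print('drv',1000*(R.T@(onz(d,u,v,.118)-p))[:2])
```

```text
[271 203  27  38 816] [284.24632353 221.62622549]
200 None 204 (np.int64(279), np.int64(290)) 208 (np.int64(275), np.int64(294)) 212 (np.int64(273), np.int64(295)) 216 (np.int64(273), np.int64(296)) 220 (np.int64(272), np.int64(296)) 224 (np.int64(271), np.int64(297)) 228 (np.int64(271), np.int64(297)) 232 (np.int64(273), np.int64(296)) 236 (np.int64(275), np.int64(293)) 240 (np.int64(282), np.int64(286)) 244 None 0.12 [-1.4834081   0.38298569 82.48135441]
0.124 [-0.17105374  0.39114218 78.48076596]
0.128 [ 1.14130061  0.39929867 74.48017751]
[129.31696007 -41.03349364]
[131.030331    37.64438581]
[-26.13432101 -38.6641787 ]
[-22.90451225  43.96226928]
drv [118.06149166  -5.92450573]
drv [118.07824984   8.92381705]
drv [43.1819815  -6.58238535]
drv [43.1946224  9.8529973]
```

Call:
play_rows(rotation=[[0,0,0],[0,0,0],[0,0,0],[0,0,0],[0,0,0]], xyz=[[-0.5,0.4,30],[-0.5,0.4,70],[-0.5,0.4,92],[-0.5,0.4,92],[-0.5,0.4,92]], fingers=[0,0,0,0,0])

```text
t: 13.08
ee_pos: [0.611, -0.2342, 0.1119]
orientation: [[-0.271, 0.963, 0.003], [0.963, 0.271, -0.002], [-0.002, 0.002, -1.0]]
wrist_force: [0.1, 0.5, 0.4]
opening: 0.0428
finger_force: 0.0
```

Run:
```python
from h import *
d=grab('wrist','w7');s=d['state'];print(s['t'],s['ee_pos'],s['wrist_force'])
g=cv2.cvtColor(d['img'],cv2.COLOR_RGB2GRAY)
print([ (y,''.join('#' if v<45 else '+' if v<110 else '.' for v in g[y,215:360:3])) for y in range(200,330,10)])
print(proj(d,np.array(s['ee_pos'])+[0,0,.014]))
```

```text
13.075 [ 0.61097042 -0.23424721  0.11191788] [0.08433821 0.47064177 0.44461201]
[(200, '.....++++++++++++++++++++++++++++++++++++........'), (210, '.....++++++++++++++++++++++++++++++++++++........'), (220, '.....+++++++++++++++++++++++++++++++++++#........'), (230, '.....+++++...+++...++++++++..+++...+++++#........'), (240, '......+++++.+.++++++++++.++++++...+++++++........'), (250, '...+++++.....+++++#########+++++........++++.....'), (260, '.++++###.....++++############+++.......###++++...'), (270, '++++####+.....++#############++........#####++++#'), (280, '+++######.....+################+.......######++++'), (290, '++#######......###############.........######+++#'), (300, '########.......###############..........#########'), (310, '#######.........+###########.............########'), (320, '######...................................+#######')]
[282.53343409 301.34622451]
```

Call:
play_rows(rotation=[[0,0,0],[0,0,0]], xyz=[[0,0,0],[0,0,0]], fingers=[0,0])

```text
t: 13.38
ee_pos: [0.6105, -0.2342, 0.1114]
orientation: [[-0.271, 0.963, 0.002], [0.963, 0.271, -0.001], [-0.002, 0.002, -1.0]]
wrist_force: [-0.7, 0.0, 0.3]
opening: 0.0427
finger_force: 0.0
```

Run:
```python
from h import *
d=grab('wrist','w8');s=d['state'];print(s['t'],s['ee_pos'])
g=cv2.cvtColor(d['img'],cv2.COLOR_RGB2GRAY)
for y in(285,290,295,300,305):
  r=np.where(g[y,245:325]<45)[0]+245;print(y,r.min(),r.max(),(r.min()+r.max())/2)
p=np.array(s['ee_pos']);R=np.array(s['orientation'])
print(proj(d,p+[0,0,.012]),proj(d,p+[0,0,.012]+.001*R[:,1]))
for y in (260,270,280,290):print(y,[int(v) for v in g[y,225:250:2]],[int(v) for v in g[y,322:347:2]])
```

```text
13.375 [ 0.61051305 -0.23420428  0.11138831]
285 261 303 282.0
290 260 304 282.0
295 260 304 282.0
300 260 304 282.0
305 262 302 282.0
[282.5381237  298.52143674] [285.14801086 298.52289039]
260 [75, 73, 72, 12, 13, 14, 11, 141, 190, 187, 188, 172, 109] [187, 187, 189, 190, 180, 0, 4, 14, 17, 42, 76, 72, 74]
270 [71, 9, 17, 13, 18, 14, 14, 95, 194, 187, 187, 194, 103] [189, 189, 189, 191, 163, 2, 15, 14, 16, 12, 13, 40, 74]
280 [15, 16, 15, 10, 14, 6, 18, 0, 198, 189, 188, 191, 176] [188, 188, 188, 190, 144, 10, 8, 18, 17, 14, 28, 18, 13]
290 [12, 11, 13, 11, 7, 12, 10, 39, 197, 190, 187, 188, 189] [188, 188, 187, 191, 160, 0, 15, 15, 9, 15, 18, 13, 25]
```

The knob centre is 282 px against a finger midpoint of 285, so I shift −1.2 mm and close.

Call:
play_rows(rotation=[[0,0,0],[0,0,0],[0,0,0],[0,0,0],[0,0,0],[0,0,0],[0,0,0],[0,0,0],[0,0,0]], xyz=[[0,-1.2,0],[0,-1.2,0],[0,-1.2,0],[0,-1.2,0],[0,-1.2,0],[0,-1.2,0],[0,-1.2,0],[0,-1.2,0],[0,-1.2,0]], fingers=[0,0,0.4,1,1,1,1,1,1], grip_force=40)

```text
t: 14.55
ee_pos: [0.6089, -0.2343, 0.1103]
orientation: [[-0.271, 0.963, 0.001], [0.963, 0.271, -0.001], [-0.001, 0.001, -1.0]]
wrist_force: [0.8, -0.5, 0.5]
opening: 0.0169
finger_force: 39.1
```

Run:
```python
from h import *
s=bot.read_state();print(s['t'],s['ee_pos'],s['wrist_force'],s['ft_torque'],s['opening'],s['finger_force'],np.round(s['orientation'],4).tolist())
```

```text
14.55 [ 0.60892012 -0.23430691  0.11033256] [ 0.82079887 -0.45540213  0.48071845] [ 0.03391219 -0.0729595   0.03813442] 0.0169176222748802 39.07826688140631 [[-0.271, 0.9626, 0.0009], [0.9626, 0.271, -0.0006], [-0.0008, 0.0007, -1.0]]
```

Call:
play_rows(rotation=[[0,0,0],[0,0,0],[0,0,0],[0,0,0],[0,0,0],[0,0,0],[0,0,0],[0,0,0]], xyz=[[0,0,-2],[0,0,-4],[0,0,-6],[0,0,-8],[0,0,-10],[0,0,-12],[0,0,-12],[0,0,-12]], fingers=[1,1,1,1,1,1,1,1])

```text
t: 15.55
ee_pos: [0.6088, -0.2342, 0.1222]
orientation: [[-0.271, 0.963, 0.001], [0.963, 0.271, -0.0], [-0.001, 0.0, -1.0]]
wrist_force: [-0.2, 0.1, -0.8]
opening: 0.0165
finger_force: 39.0
```

Only the rod's weight shows, so nothing is jamming. I continue to 36 mm total.

Call:
play_rows(rotation=[[0,0,0],[0,0,0],[0,0,0],[0,0,0],[0,0,0],[0,0,0],[0,0,0],[0,0,0],[0,0,0],[0,0,0],[0,0,0],[0,0,0]], xyz=[[0,0,-3],[0,0,-6],[0,0,-9],[0,0,-12],[0,0,-15],[0,0,-18],[0,0,-21],[0,0,-23],[0,0,-24],[0,0,-24],[0,0,-24],[0,0,-24]], fingers=[1,1,1,1,1,1,1,1,1,1,1,1])

```text
t: 17.05
ee_pos: [0.6088, -0.2342, 0.1461]
orientation: [[-0.271, 0.963, 0.0], [0.963, 0.271, -0.0], [-0.0, 0.0, -1.0]]
wrist_force: [-0.4, 0.4, -1.4]
opening: 0.0172
finger_force: 39.0
```

Run:
```python
from h import *
a=grab('scene','s5');s=a['state'];print(s['t'],s['ee_pos'],s['wrist_force'],s['opening'])
P=s['ee_pos'];ax=np.array([P[0],P[1],0])
for z in(.116,.118,.120):print(z,proj(a,ax+[0,0,z]))
cv2.imwrite('pics/c5.png',cv2.resize(a['img'][220:310,310:420],(770,600),interpolation=cv2.INTER_CUBIC)[:,:,::-1])
```

```text
17.05 [ 0.60875654 -0.23418981  0.14609375] [-0.40074636  0.3528704  -1.36589895] 0.017165274078176168
0.116 [385.45591657 263.20180433]
0.118 [385.63246695 262.61798348]
0.12 [385.80965997 262.03203755]
```

View pics/c5.png

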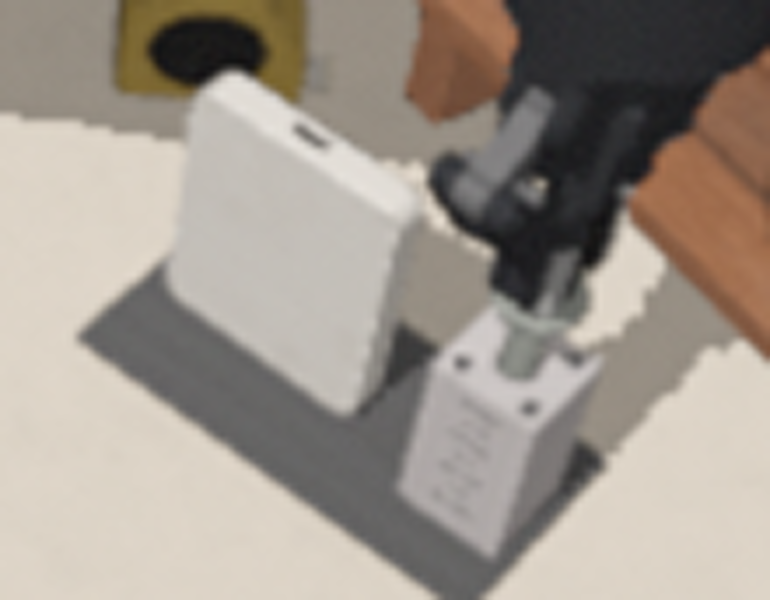

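The drive stands free. The disc's front rim rose from scene row ~280 to ~269, about 36 mm, which puts it level with the drive's top at 118 mm. The gauge corners haven't moved, so I hand in.

```bash
python3 -c "
from workcell import bot
s=bot.read_state();print(s['ee_pos'],s['wrist_force'],s['finger_force']);print(bot.hand_in())"
```

```text
[ 0.60875474 -0.23421163  0.14610951] [-0.3169375  -0.34538857 -0.5331319 ] 38.97678427398205
the job is handed in; nothing more can be done
None
```

The drive stands on end, let go, on the gauge's foot plate, and the arm is still holding the rod drawn up about 36 mm, which puts the disc level with the drive's top about 118 mm above the desk. I handed the job in at about 17 s and have not seen the judge's verdict.

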